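# Unhook the loaded slide carrier from its dock

## Robot

A 6-joint arm with a two-finger parallel gripper is mounted at the origin on a cart in front of the work surface, level with it; the furniture and walls round the work are solid. World frame = base frame: x ahead of the robot, y to its left, z up, the work surface at z = 0. Lengths are in m, angles in rad, forces in N, time in s.
With the tool pointing down it reaches from about 0.375 to 0.975 m from the base axis. Payload 3.8 kg.
Tool frame: the origin (TCP) lies at the very end of the fingers, on their centre line; the grasp point (between the pads) lies 19 mm behind it; z points along the fingers, y is the line along which they close (so a half turn about z gives the same grasp; the last joint's range is limited). The gripper opens to 85 mm and grips with 20 to 120 N. Pads are 22 mm wide; open, the fingers measure 114 mm over their backs; the gripper's body (76 mm by 85 mm) begins 54 mm behind the grasp point. The pads swing forward as they close: fully open they stand 13 mm farther back than shut.
Start: joints at [-1.344, 0.264, 1.604, -0, 1.274, -0.037], TCP at [0.176, -0.652, 0.231] pointing down, gripper open.
Joint ranges: [-2.63, 2.63], [-0.94, 2.18], [0.31, 2.57], [-1.31, 4.45], [0, 2.66], [-2.55, 2.55]. Speed limits (rad/s): [2.57, 2.57, 3.14, 3.14, 3.14, 3.14].

## Interface

Orientations are given as a rotation vector (axis times angle).
In Python, from workcell import read_state, read_camera, calibration, finish_job gives the robot as it stands.
- The arm moves only by the tool step_arm, never from a script. Its argument "commands" is a list of rows, each an object of numbers: "fingers": the gripper's target within -1 to 1 (shut at 1, half-way at 0, fully open at -1); "dx", "dy", "dz": the shift along the tool's x, y, z in m; "roll": the turn about the tool's z in degrees. In form: [{"fingers": .., "dx": .., "dy": .., "dz": .., "roll": ..}, ...]. A call has 1 to 8 rows; each row is the pose to reach, as a shift and turn from the pose commanded when the call began, along the tool's axes at that moment; what a row does not reach only later rows make up. A row lasts 1/8 s, in which the tool goes at most 62.5 mm and 10.7 degrees, less where a joint would pass 70% of its speed; a pose out of reach is approached as far as the arm can. A call with a gripper value outside its range is refused whole. The fingers move at their own pace and stop on an object; "squeeze" is the grip in N (left out, the last holds). Time passes only in rows, so rows that repeat a pose let the fingers close. It gives the time, the measured TCP pose, the force, the opening and the grip force at its end, in the units of the state.
- read_state(): the state, without advancing time (a new reading comes with each control period).
- read_camera(name): name is "scene" or "top"; returns (picture, depth): 420x560x3 uint8, blue, green, red; 420x560 float32, m along the optical axis (not along the pixel's ray), 0 where there is no reading.
- calibration(name): a dict with "intrinsics" (3x3 intrinsics, pixels), "k1" (the pictures are not rectified: a ray, as slopes to the right and down, at radius r is drawn at 1 + k1 r^2 times it, then the intrinsics apply), "world_to_cam" (4x4, takes a point from world to camera coordinates). Camera axes: x right, y up, looking along -z (the intrinsics and any distortion apply to the point x, -y, -z); pixel columns grow to the right and rows downward; lengths in m; the calibration is good to about 2 mm. A picture is of the moment at which its call begins. calibration takes no time and is no camera call.
- finish_job(): hands the job in; it is judged then, once.
The state is a dict: "time": time; "q": joint angles; "joint_vel": joint speeds; "joint_torque": joint torques, N m; "tool_pos": TCP position; "tcp_rot": TCP orientation; "wrist_force": force on the tool from outside, world axes, zero at the start; "torque": the same for the moment, N m; "width": opening from 0.0 (shut) to 1.0 (fully open); "grip_force": force on a finger pad.
Only numpy, scipy, OpenCV 4.12 (cv2) and the standard library are available. Lean on these libraries where they do the work, as an engineer would, in place of code of your own. Each camera call takes 0.05 s, during which the arm holds its last target. There are 200 camera calls.

## Task

Take the slide carrier that holds the glass slides out of the dock and set it down gently, standing upright and flat inside the shallow steel drip tray. Its toe is hooked under the dock's retaining lip, so raise it a little and tip it back, handle towards the lip and heel up over the stop, before drawing it away from the lip and lifting it out. Leave the empty carrier in its bay.

Things in the scene. Friction and masses are not known exactly. Their poses are not given: they have to be found in the camera images.
- loaded_carrier: Grey plastic carrier holding 6 upright glass slides with white ends, loose, 0.2 kg. Origin: underside of foot, below the grip tab; z up, x from toe to heel. Foot 4 mm thick: toe tip x=-66 (40 wide), heel x=+42 (50 wide). Basket x -40 to +42, topped by a bar along x, top z=50. Upright tab on it, x=y=0: 8 thick in x, 40 wide in y, z 50 to 96: pinch it from above across its thickness.
- empty_carrier: The same carrier without slides, loose, 0.13 kg, in the other bay of the dock; same shape, origin and axes. Either carrier may be in either bay. It stays there.
- dock: Fixed grey deck 126 (x) by 190 mm (y), two bays centred at y=+45 and -45. Origin: centre of underside; z up, x from lip side (near the robot) to stop side. Carriers stand on the deck, z=6, axes parallel to the dock's, origins at x=12 (play 4 mm in x, 6 in y). Heel stop on the far side: x 58 to 63, top z=32, as are the end walls. Guide ribs between and beside the bays: top z=14.
- dock_lip (a point): Middle of the lower inner edge of the dock's metal retaining lip (dock x=-42, y=0, z=20 mm). The lip runs along the whole near side, from here 16 mm to its wall, 4 mm thick, 14 mm above the deck; each toe reaches 12 mm under it. To clear: toe tip 2 to 4 mm off the deck, tilt 15 to 25 degrees about the toe (heel up), then 20 mm or more along dock +x, then up.
- drip_tray: Fixed, shallow, empty rectangular steel tray, 150 mm (x) by 115 mm (y), 12 mm high, walls and floor 3 mm thick. Origin: centre of its underside; z up; inner floor at z = 3 mm.
Not all that is in view belongs to the job. Of the things that look like the drip_tray, the larger one is meant.

How it is judged:
On the way:
1. the loaded carrier is tipped by at least 7 degrees while its toe is still under the lip (angle between loaded_carrier's own z axis and vertical above 0.12 rad and x of loaded_carrier in the frame of dock below 0.02 m and z of loaded_carrier in the frame of dock below 0.05 m), for 0.1 s.
At the end, for the whole second after the job is handed in: The loaded carrier stands at rest inside the drip tray, its foot flat on the tray's floor (origin within 4 mm of the floor's height, tilt under 3.4 degrees, any heading), and the empty carrier is still in its bay, flat and within 15 mm of where it was (x of loaded_carrier in the frame of drip_tray between -0.07 and 0.07 m and y of loaded_carrier in the frame of drip_tray between -0.055 and 0.055 m and z of loaded_carrier in the frame of drip_tray below 0.007 m and angle between each of loaded_carrier, empty_carrier's own z axis and vertical below 0.06 rad and linear speed of loaded_carrier below 0.02 m/s and distance of empty_carrier from where it was at the start of the episode below 0.015 m); the robot touches nothing.
It fails at once if the loaded carrier is dropped: it falls untouched by the fingers at more than 0.6 m/s (a fall of about 2 cm) (contact force between the fingers and loaded_carrier below 0.1 N and linear speed of loaded_carrier above 0.6 m/s).
It fails at once if the empty carrier is pulled or knocked out of its bay (moved more than 40 mm) (distance of empty_carrier from where it was at the start of the episode above 0.04 m).
It also fails if it takes over 32 s, if anything falls off the work surface, if the arm or the gripper's body presses on something with over 40 N, if the wrist force passes 120 N, or if a joint passes its speed limit or range.

## Working session

There is one attempt and no reset: what is moved stays moved. The work goes in short steps, Python scripts to look and compute and a tool call to move; the robot and the scene stay as the last step left them, time stands still between calls to the robot, and variables do not carry over. Pictures are saved under pics/ and viewed, at most 11 in all, crops included, and the job is handed in when it is done.

Besides the shell and the picture viewer there is one more tool, called after "Call:" as name([rows], argument=value, ...), one row to a line, values as JSON. step_arm: Moves the arm, as the interface text tells. Its arguments: {"type":"object","properties":{"commands":{"type":"array","items":{"type":"object","properties":{"fingers":{"type":"number"},"dx":{"type":"number"},"dy":{"type":"number"},"dz":{"type":"number"},"roll":{"type":"number"}}}},"squeeze":{"type":"number"}},"required":["commands"]}

```bash
mkdir -p pics; ls; cat > h.py <<'E'
import numpy as np, cv2
from workcell import *
from scipy.spatial.transform import Rotation as R
def cloud(name):
    im,d=read_camera(name); return im,d,pts(name,d)
def pts(name,d):
    c=calibration(name);K=np.array(c["intrinsics"]);T=np.linalg.inv(np.array(c["world_to_cam"]))
    v,u=np.mgrid[:d.shape[0],:d.shape[1]].astype(np.float32)
    dd=np.array([c["k1"],0,0,0],float)
    s=cv2.undistortPoints(np.stack([u.ravel(),v.ravel()],1)[:,None].astype(np.float64),K,dd)[:,0]
    z=d.ravel(); P=np.stack([s[:,0]*z,-s[:,1]*z,-z],1)
    return (P@T[:3,:3].T+T[:3,3]).reshape(*d.shape,3)
E
python3 - <<'E'
from h import *
for n in("scene","top"):
    im,d,P=cloud(n); cv2.imwrite(f"pics/{n}0.png",im); np.savez(f"{n}0.npz",im=im,d=d,P=P)
    print(n,np.linalg.inv(np.array(calibration(n)["world_to_cam"])).round(3).tolist())
s=read_state();print(s)
E
```

```text
pics
scene [[0.897, 0.295, -0.33, 0.073], [-0.442, 0.571, -0.692, -1.282], [-0.016, 0.767, 0.642, 0.905], [0.0, 0.0, 0.0, 1.0]]
top [[0.015, 0.989, -0.147, 0.358], [-1.0, 0.016, 0.002, -0.374], [0.004, 0.147, 0.989, 1.073], [0.0, 0.0, 0.0, 1.0]]
{'time': 0.1, 'q': array([-1.34389731e+00,  2.64704746e-01,  1.60523572e+00,  1.58619891e-05,
        1.27373223e+00, -3.68976257e-02]), 'joint_vel': array([-0.00021122, -0.00189669, -0.00291329, -0.00147598, -0.0013903 ,
        0.00065504]), 'joint_torque': array([ 4.65795783e-04, -5.16707790e+01, -3.68590200e+01, -8.40400526e-05,
        6.26142617e-03,  1.41570595e-05]), 'tool_pos': array([ 0.17585884, -0.65099555,  0.23006932]), 'tcp_rot': array([-3.11225169e+00, -4.12890589e-01,  2.86033001e-04]), 'wrist_force': array([-0.78227518,  0.0799174 , -0.24350337]), 'torque': array([-0.03289684,  0.01855973, -0.01226891]), 'grip_force': 0.0, 'width': 0.9990790594582081}
```

View pics/scene0.png

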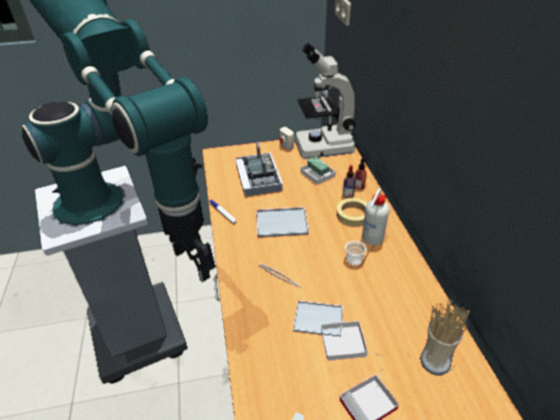

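View pics/top0.png

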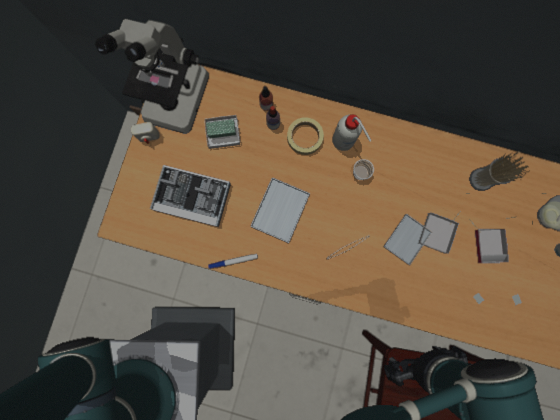

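The dock is at top (190,195) and scene (259,173). Tray candidates in the top view are (281,210), (408,240) and (438,232). There is also a box or book at (492,245) and a small green rack at (222,131). Next I'll crop closer and measure.

```bash
python3 - <<'E'
from h import *
t=np.load("top0.npz");s=np.load("scene0.npz")
a=cv2.resize(t["im"][160:235,145:245],(800,600),interpolation=cv2.INTER_CUBIC)
b=cv2.resize(s["im"][135:240,225:320],None,fx=5.6,fy=5.6,interpolation=cv2.INTER_CUBIC)
cv2.imwrite("pics/c1.png",a);cv2.imwrite("pics/c2.png",b)
P=t["P"]
for n,(u,v) in dict(dock=(190,195),tA=(281,210),tAl=(255,222),tB=(400,240),tC=(440,232),table=(320,200),tu=(182,183)).items(): print(n,P[v,u].round(4))
# height map stats for tray/dock outlines
for nm,(u0,u1,v0,v1),h in (("tA",(240,320,170,250),.006),("tB+C",(375,465,200,275),.006),("dock",(140,240,155,235),.012)):
    Q=P[v0:v1,u0:u1].reshape(-1,3);Q=Q[(Q[:,2]>h)&(Q[:,2]<.2)]
    r=cv2.minAreaRect((Q[:,:2]*1000).astype(np.float32));print(nm,len(Q),r)
E
```

```text
dock [ 0.5458 -0.1223  0.0128]
tA [ 5.098e-01 -3.743e-01 -2.000e-04]
tAl [ 0.4749 -0.303   0.0018]
tB [ 0.4313 -0.7029  0.0028]
tC [ 4.552e-01 -8.163e-01 -5.000e-04]
table [ 0.5393 -0.4824  0.0024]
tu [ 0.574  -0.1048  0.0378]
tA 243 ((510.256591796875, -370.9239501953125), (115.16262817382812, 150.7064666748047), 67.53707885742188)
tB+C 341 ((439.6064147949219, -765.4485473632812), (151.93167114257812, 169.14678955078125), 56.164730072021484)
dock 2182 ((543.330078125, -124.1977310180664), (191.77890014648438, 126.78744506835938), 76.77196502685547)
```

View pics/c1.png

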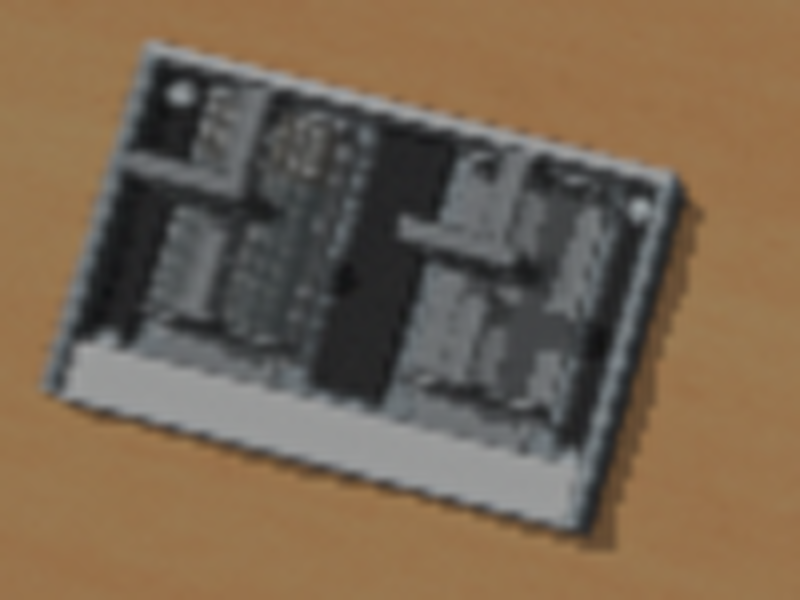

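View pics/c2.png

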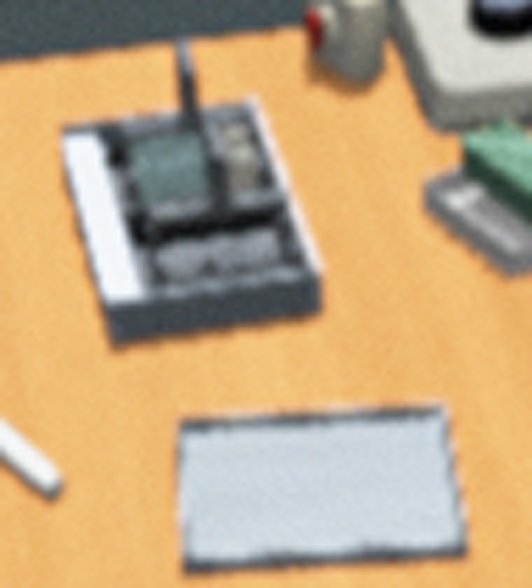

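The dock's left bay in the top view holds slides: glass with white ends at crop (300,140). That is the far bay in the scene view, so it is the loaded carrier. The right bay (crop 500,300) has no glass. Tray A at (281,210) measures 150x115, so it is the one wanted. Next I'll measure the tabs.

```bash
python3 - <<'E'
from h import *
for n in("scene","top"):
    P=np.load(n+"0.npz")["P"].reshape(-1,3)
    c=np.array([543.3,-124.2])/1000;a=np.deg2rad(-13.23);ex=np.array([np.cos(a),np.sin(a)]);ey=np.array([-ex[1],ex[0]])
    q=np.c_[(P[:,:2]-c)@ex,(P[:,:2]-c)@ey,P[:,2]]*1000
    m=(abs(q[:,0])<70)&(abs(q[:,1])<100)
    for s in(1,-1):
        k=q[m&(q[:,2]>72)&(q[:,2]<125)&(s*q[:,1]>0)]
        if len(k): print(n,s,len(k),"min",k.min(0).round(1),"max",k.max(0).round(1),"med",np.median(k,0).round(1))
    k=q[m&(q[:,0]<-44)&(q[:,0]>-56)];print(" lip z",np.median(k[:,2]).round(1))
    k=q[m&(q[:,2]>27)&(q[:,2]<40)]; print(" stop/walls ext",np.percentile(k,[1,99],axis=0).round(1).tolist())
    # tray
    m=(np.hypot(P[:,0]-.51,P[:,1]+.371)<.1)&(P[:,2]>.006)&(P[:,2]<.03)
    print(" tray",m.sum(),cv2.minAreaRect((P[m,:2]*1000).astype(np.float32)),"floor",np.median(P[np.hypot(P[:,0]-.51,P[:,1]+.371)<.04,2]))
s=read_state();Rm=R.from_rotvec(s["tcp_rot"]).as_matrix();print(Rm.round(3).tolist())
print("tool x yaw",np.rad2deg(np.arctan2(Rm[1,0],Rm[0,0])))
E
```

```text
scene 1 46 min [ 8.  18.1 72.2] max [ 17.   60.7 106.2] med [10.9 29.6 95.7]
scene -1 51 min [  8.1 -74.   72.8] max [ 16.5 -33.4 105.5] med [ 11.3 -62.7  94.6]
 lip z 23.6
 stop/walls ext [[-58.9, -99.7, 27.1], [63.8, 92.0, 38.5]]
 tray 268 ((509.3500061035156, -377.11181640625), (122.73297882080078, 149.76364135742188), 67.64981842041016) floor 0.0022308909943271615
top 1 78 min [ 7.  24.3 74. ] max [ 15.6  65.5 104.5] med [ 9.7 42.  98.7]
top -1 72 min [  7.5 -66.9  74.2] max [ 15.5 -26.8 105.5] med [ 10.1 -47.8  99.3]
 lip z 22.8
 stop/walls ext [[-60.1, -95.2, 27.1], [63.0, 95.1, 37.8]]
 tray 243 ((510.256591796875, -370.9239501953125), (115.16262817382812, 150.7064666748047), 67.53707885742188) floor 0.001632727823475788
[[0.965, 0.261, -0.0], [0.261, -0.965, 0.002], [0.0, -0.002, -1.0]]
tool x yaw 15.114161620735981
```

Call:
step_arm([
  {"fingers":-1,"dx":0.047,"dy":-0.04,"dz":0,"roll":4},
  {"fingers":-1,"dx":0.094,"dy":-0.08,"dz":0,"roll":8},
  {"fingers":-1,"dx":0.141,"dy":-0.12,"dz":0,"roll":12},
  {"fingers":-1,"dx":0.188,"dy":-0.16,"dz":0,"roll":16},
  {"fingers":-1,"dx":0.235,"dy":-0.2,"dz":0,"roll":20},
  {"fingers":-1,"dx":0.282,"dy":-0.24,"dz":0,"roll":24},
  {"fingers":-1,"dx":0.329,"dy":-0.28,"dz":0,"roll":28.3},
  {"fingers":-1,"dx":0.376,"dy":-0.32,"dz":0,"roll":28.3},
], squeeze=40)

```text
time: 1.1
tool_pos: [0.4562, -0.2428, 0.231]
tcp_rot: [3.121, -0.362, -0.0]
wrist_force: [0.4, -0.6, 0.2]
width: 0.995
grip_force: 0.0
```

```bash
cat > g.py <<'E'
import sys
from h import *
x,y,z,yaw=map(float,sys.argv[1:5])
s=read_state();Rm=R.from_rotvec(s["tcp_rot"]).as_matrix()
print("t",s["time"],"tcp",s["tool_pos"].round(4),"q",s["q"].round(2))
print("yaw",np.rad2deg(np.arctan2(Rm[1,0],Rm[0,0])).round(2),"dxyz",(Rm.T@(np.array([x,y,z])-s["tool_pos"])).round(4),"roll",(np.rad2deg(np.arctan2(Rm[1,0],Rm[0,0]))-yaw).round(2))
E
python3 g.py .5645 -.0857 .2 -13.23
```

```text
t 1.1 tcp [ 0.4562 -0.2428  0.231 ] q [-0.54 -0.04  1.94 -0.    1.24  1.26]
yaw -13.23 dxyz [ 0.0695 -0.1777  0.031 ] roll 0.0
```

Call:
step_arm([
  {"fingers":-1,"dx":0.022,"dy":-0.058,"dz":0},
  {"fingers":-1,"dx":0.044,"dy":-0.116,"dz":0.01},
  {"fingers":-1,"dx":0.0695,"dy":-0.1777,"dz":0.02},
  {"fingers":-1,"dx":0.0695,"dy":-0.1777,"dz":0.06},
  {"fingers":-1,"dx":0.0695,"dy":-0.1777,"dz":0.1},
  {"fingers":-1,"dx":0.0695,"dy":-0.1777,"dz":0.1},
])

```text
invalid input
```

```bash
python3 g.py .5645 -.0857 .066 -13.23; python3 - <<'E'
from h import *
im,_=read_camera("scene");im2,_=read_camera("top")
a=cv2.resize(im[110:210,210:310],(500,500),interpolation=cv2.INTER_CUBIC)
b=cv2.resize(im2[140:240,130:190],(300,500),interpolation=cv2.INTER_CUBIC)
cv2.imwrite("pics/h1.png",np.hstack([a,b]))
E
```

```text
t 1.1 tcp [ 0.4562 -0.2428  0.231 ] q [-0.54 -0.04  1.94 -0.    1.24  1.26]
yaw -13.23 dxyz [ 0.0695 -0.1777  0.165 ] roll 0.0
```

View pics/h1.png

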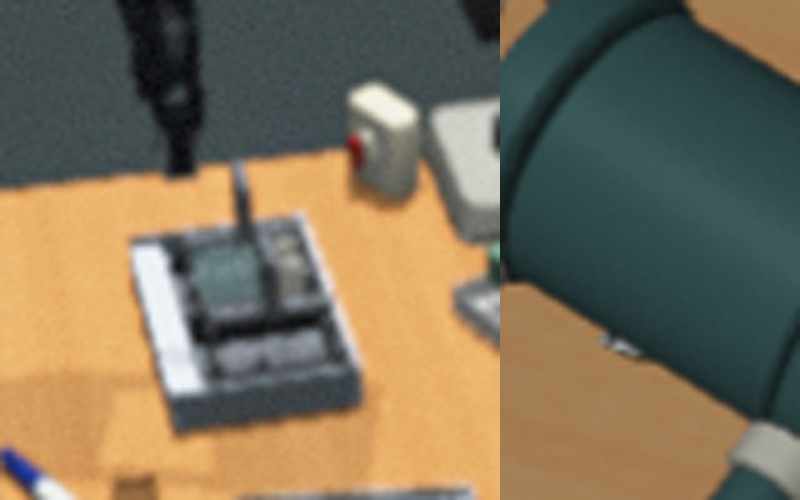

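The move was refused because the rows lacked a roll, so the arm has not moved. In the picture the gripper is still short of the dock (180,170), the arm hides the top view, and the carrier is undisturbed. I'll resend with all fields.

Call:
step_arm([
  {"fingers":-1,"dx":0.022,"dy":-0.058,"dz":0,"roll":0},
  {"fingers":-1,"dx":0.044,"dy":-0.116,"dz":0.01,"roll":0},
  {"fingers":-1,"dx":0.07,"dy":-0.178,"dz":0.02,"roll":0},
  {"fingers":-1,"dx":0.07,"dy":-0.178,"dz":0.06,"roll":0},
  {"fingers":-1,"dx":0.07,"dy":-0.178,"dz":0.1,"roll":0},
  {"fingers":-1,"dx":0.07,"dy":-0.178,"dz":0.1,"roll":0},
])

```text
time: 1.95
tool_pos: [0.5605, -0.087, 0.1269]
tcp_rot: [-3.12, 0.36, 0.015]
wrist_force: [-0.4, 0.2, -0.2]
width: 0.998
grip_force: 0.0
```

```bash
python3 g.py .5645 -.0857 .066 -13.23; python3 - <<'E'
from h import *
im,_=read_camera("scene")
cv2.imwrite("pics/h2.png",cv2.resize(im[110:210,210:310],(600,600),interpolation=cv2.INTER_CUBIC))
E
```

```text
t 1.95 tcp [ 0.5605 -0.087   0.1269] q [-0.2   0.16  1.94 -0.    1.06  1.6 ]
yaw -13.18 dxyz [ 0.0042 -0.0023  0.0609] roll 0.05
```

View pics/h2.png

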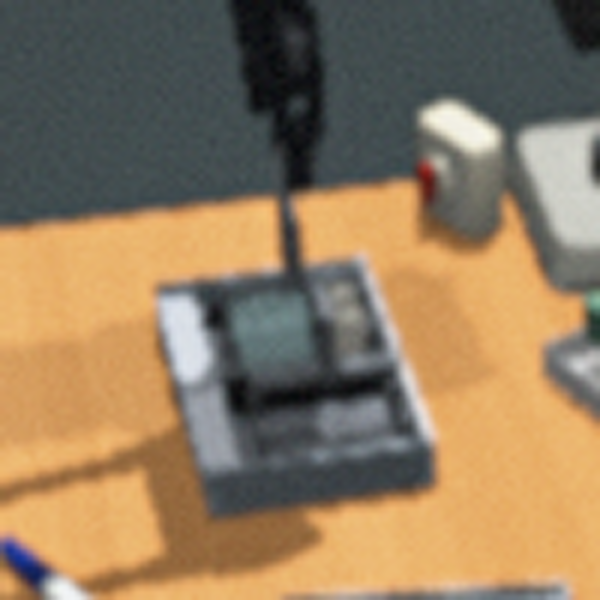

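The gripper at crop (300,170) stands over the loaded carrier's tab at (288,200), aligned. I'll descend and close.

Call:
step_arm([
  {"fingers":-1,"dx":0,"dy":0,"dz":0.025,"roll":0},
  {"fingers":-1,"dx":0,"dy":0,"dz":0.05,"roll":0},
  {"fingers":-1,"dx":0,"dy":0,"dz":0.065,"roll":0},
  {"fingers":-0.4,"dx":0,"dy":0,"dz":0.065,"roll":0},
  {"fingers":0,"dx":0,"dy":0,"dz":0.065,"roll":0},
  {"fingers":0.5,"dx":0,"dy":0,"dz":0.065,"roll":0},
  {"fingers":1,"dx":0,"dy":0,"dz":0.065,"roll":0},
  {"fingers":1,"dx":0,"dy":0,"dz":0.065,"roll":0},
], squeeze=40)

```text
time: 3.0
tool_pos: [0.5656, -0.0874, 0.0679]
tcp_rot: [3.121, -0.36, 0.004]
wrist_force: [-0.2, 1.7, 6.3]
width: 0.461
grip_force: 41.2
```

```bash
python3 g.py .5645 -.0857 .066 -13.23
```

```text
t 3.0 tcp [ 0.5656 -0.0874  0.0679] q [-0.2   0.23  1.98  0.    0.94  1.6 ]
yaw -13.18 dxyz [-0.0015 -0.0014  0.0019] roll 0.05
```

The opening is 39 mm, so the pads are on the tab's 40 mm edges. That axis lets the carrier pivot under a tool that cannot tilt. Now I'll raise it and tip it on the arc about the toe.

Call:
step_arm([
  {"fingers":1,"dx":0,"dy":0,"dz":-0.002,"roll":0},
  {"fingers":1,"dx":-0.002,"dy":0,"dz":-0.003,"roll":0},
  {"fingers":1,"dx":-0.004,"dy":0,"dz":-0.003,"roll":0},
  {"fingers":1,"dx":-0.008,"dy":0,"dz":-0.006,"roll":0},
  {"fingers":1,"dx":-0.011,"dy":0,"dz":-0.0085,"roll":0},
  {"fingers":1,"dx":-0.015,"dy":0,"dz":-0.011,"roll":0},
  {"fingers":1,"dx":-0.019,"dy":0,"dz":-0.013,"roll":0},
  {"fingers":1,"dx":-0.019,"dy":0,"dz":-0.013,"roll":0},
], squeeze=40)

```text
time: 4.0
tool_pos: [0.5462, -0.083, 0.0799]
tcp_rot: [-3.121, 0.361, -0.002]
wrist_force: [5.5, 1.3, -1.5]
width: 0.459
grip_force: 40.6
```

```bash
cat > tilt.py <<'E'
from h import *
import sys
im,d,P=cloud("scene"); s=read_state(); print(s["time"],s["tool_pos"].round(4),s["wrist_force"].round(1),s["width"].round(3),s["grip_force"])
cv2.imwrite("pics/"+sys.argv[1],cv2.resize(im[110:210,210:310],(600,600),interpolation=cv2.INTER_CUBIC))
E
python3 tilt.py t1.png
```

```text
Traceback (most recent call last):
  File "tilt.py", line 3, in <module>
    im,d,P=cloud("scene"); s=read_state(); print(s["time"],s["tool_pos"].round(4),s["wrist_force"].round(1),s["width"].round(3),s["grip_force"])
                                                                                                            ^^^^^^^^^^^^^^^^
AttributeError: 'float' object has no attribute 'round'
```

Call:
step_arm([
  {"fingers":1,"dx":-0.004,"dy":0,"dz":-0.0025,"roll":0},
  {"fingers":1,"dx":-0.008,"dy":0,"dz":-0.0045,"roll":0},
  {"fingers":1,"dx":-0.012,"dy":0,"dz":-0.0065,"roll":0},
  {"fingers":1,"dx":-0.016,"dy":0,"dz":-0.008,"roll":0},
  {"fingers":1,"dx":-0.016,"dy":0,"dz":-0.008,"roll":0},
], squeeze=40)

```text
time: 4.68
tool_pos: [0.5299, -0.0793, 0.0874]
tcp_rot: [3.121, -0.36, -0.0]
wrist_force: [4.3, 0.3, -1.7]
width: 0.462
grip_force: 40.6
```

```bash
sed -i 's/\["width"\].round(3)/["width"]/' tilt.py; python3 tilt.py t1.png
```

```text
4.725 [ 0.53   -0.0794  0.0873] [ 4.1  0.9 -2.8] 0.4603324766085418 40.654871463775635
```

View pics/t1.png

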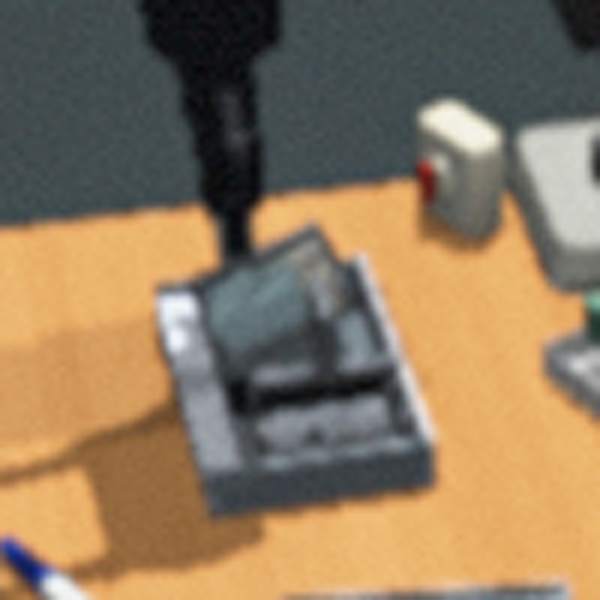

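The carrier is tipped about 20 degrees: heel up at crop (320,230), toe under the lip at (190,330). The empty carrier has not moved. I'll draw it along +x, then lift.

Call:
step_arm([
  {"fingers":1,"dx":0.005,"dy":0,"dz":0,"roll":0},
  {"fingers":1,"dx":0.011,"dy":0,"dz":0,"roll":0},
  {"fingers":1,"dx":0.018,"dy":0,"dz":0,"roll":0},
  {"fingers":1,"dx":0.025,"dy":0,"dz":0,"roll":0},
  {"fingers":1,"dx":0.028,"dy":0,"dz":0,"roll":0},
  {"fingers":1,"dx":0.028,"dy":0,"dz":-0.01,"roll":0},
  {"fingers":1,"dx":0.028,"dy":0,"dz":-0.025,"roll":0},
  {"fingers":1,"dx":0.028,"dy":0,"dz":-0.04,"roll":0},
], squeeze=40)

```text
time: 5.72
tool_pos: [0.5577, -0.0858, 0.1289]
tcp_rot: [3.121, -0.361, 0.002]
wrist_force: [0.8, 0.5, -2.0]
width: 0.459
grip_force: 40.7
```

```bash
python3 tilt.py t2.png
```

```text
5.775 [ 0.5594 -0.0861  0.1315] [0.3 0.1 0.1] 0.4603814269289338 40.748770236968994
```

View pics/t2.png

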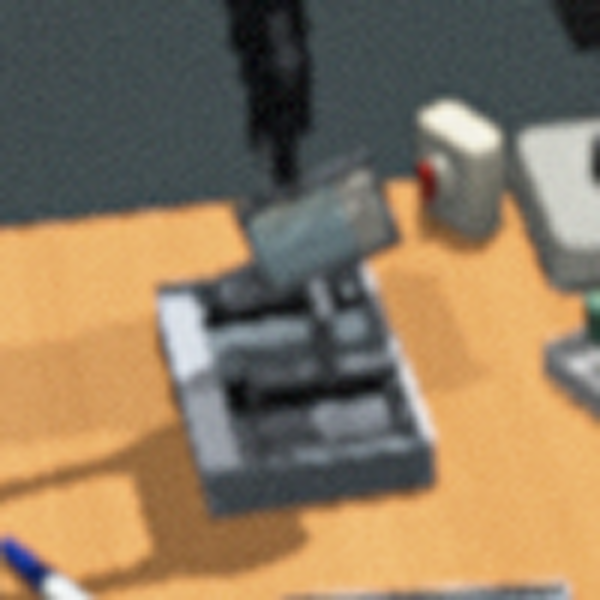

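Free of the dock and still tilted: carrier at crop (325,230), empty carrier in its bay. I'll lift and work out the travel.

Call:
step_arm([
  {"fingers":1,"dx":0,"dy":0,"dz":-0.02,"roll":0},
  {"fingers":1,"dx":0,"dy":0,"dz":-0.04,"roll":0},
  {"fingers":1,"dx":0,"dy":0,"dz":-0.06,"roll":0},
  {"fingers":1,"dx":0,"dy":0,"dz":-0.08,"roll":0},
  {"fingers":1,"dx":0,"dy":0,"dz":-0.08,"roll":0},
])

```text
time: 6.4
tool_pos: [0.5592, -0.0861, 0.2102]
tcp_rot: [3.12, -0.361, 0.008]
wrist_force: [1.1, -0.2, -2.0]
width: 0.46
grip_force: 40.8
```

```bash
python3 g.py .492 -.3655 .12 -22.5
```

```text
t 6.4 tcp [ 0.5592 -0.0861  0.2102] q [-0.2   0.07  1.87  0.    1.2   1.6 ]
yaw -13.18 dxyz [-0.0022  0.2874  0.0901] roll 9.32
```

Call:
step_arm([
  {"fingers":1,"dx":0,"dy":0.025,"dz":0,"roll":1},
  {"fingers":1,"dx":0,"dy":0.065,"dz":0,"roll":2.5},
  {"fingers":1,"dx":0,"dy":0.11,"dz":0,"roll":4},
  {"fingers":1,"dx":0,"dy":0.155,"dz":0,"roll":5.5},
  {"fingers":1,"dx":0,"dy":0.2,"dz":0,"roll":7},
  {"fingers":1,"dx":-0.001,"dy":0.24,"dz":0,"roll":8},
  {"fingers":1,"dx":-0.002,"dy":0.27,"dz":0,"roll":9},
  {"fingers":1,"dx":-0.002,"dy":0.2875,"dz":0,"roll":9.3},
])

```text
time: 7.4
tool_pos: [0.489, -0.3663, 0.2062]
tcp_rot: [-3.08, 0.615, 0.003]
wrist_force: [-0.3, -0.1, -1.7]
width: 0.459
grip_force: 40.9
```

Call:
step_arm([
  {"fingers":1,"dx":0,"dy":0,"dz":0.02,"roll":0},
  {"fingers":1,"dx":0,"dy":0,"dz":0.045,"roll":0},
  {"fingers":1,"dx":0,"dy":0,"dz":0.07,"roll":0},
  {"fingers":1,"dx":0,"dy":0,"dz":0.09,"roll":0},
  {"fingers":1,"dx":0,"dy":0,"dz":0.09,"roll":0},
  {"fingers":1,"dx":0,"dy":0,"dz":0.09,"roll":0},
])

```text
time: 8.15
tool_pos: [0.4906, -0.3651, 0.1177]
tcp_rot: [3.081, -0.612, 0.001]
wrist_force: [0.1, -0.6, -1.8]
width: 0.458
grip_force: 40.9
```

```bash
python3 g.py .492 -.3655 .085 -22.5; python3 - <<'E'
from h import *
im,d,P=cloud("scene")
cv2.imwrite("pics/t3.png",cv2.resize(im[160:250,230:330],(720,648),interpolation=cv2.INTER_CUBIC)[:600])
# carrier points in tray frame
c=np.array([.510,-.373]);a=np.deg2rad(-22.5);ex=np.array([np.cos(a),np.sin(a)]);ey=np.array([-ex[1],ex[0]])
q=np.c_[(P.reshape(-1,3)[:,:2]-c)@ex,(P.reshape(-1,3)[:,:2]-c)@ey,P.reshape(-1,3)[:,2]]*1000
m=(abs(q[:,0])<110)&(abs(q[:,1])<60)&(q[:,2]>18)&(q[:,2]<100)
for x0 in range(-80,100,10):
    k=q[m&(q[:,0]>=x0)&(q[:,0]<x0+10)]
    if len(k)>3: print(x0,len(k),"z",np.percentile(k[:,2],[2,50,98]).round(0),"y",np.percentile(k[:,1],[2,98]).round(0))
E
```

```text
t 8.15 tcp [ 0.4906 -0.3651  0.1177] q [-0.68  0.24  1.86  0.    1.05  1.28]
yaw -22.46 dxyz [ 0.0014 -0.0002  0.0327] roll 0.04
-60 15 z [38. 42. 44.] y [-23.  19.]
-50 44 z [40. 46. 94.] y [-23.  16.]
-40 64 z [43. 72. 97.] y [-28.  14.]
-30 62 z [51. 72. 98.] y [-29.  11.]
-20 57 z [53. 77. 99.] y [-28.   7.]
-10 61 z [57. 77. 90.] y [-29.   5.]
0 52 z [60. 84. 93.] y [-28.   6.]
10 64 z [65. 85. 96.] y [-29.  11.]
20 53 z [66. 90. 99.] y [-29.   7.]
30 53 z [69. 90. 99.] y [-31.   4.]
40 27 z [74. 83. 97.] y [-31.  16.]
```

View pics/t3.png

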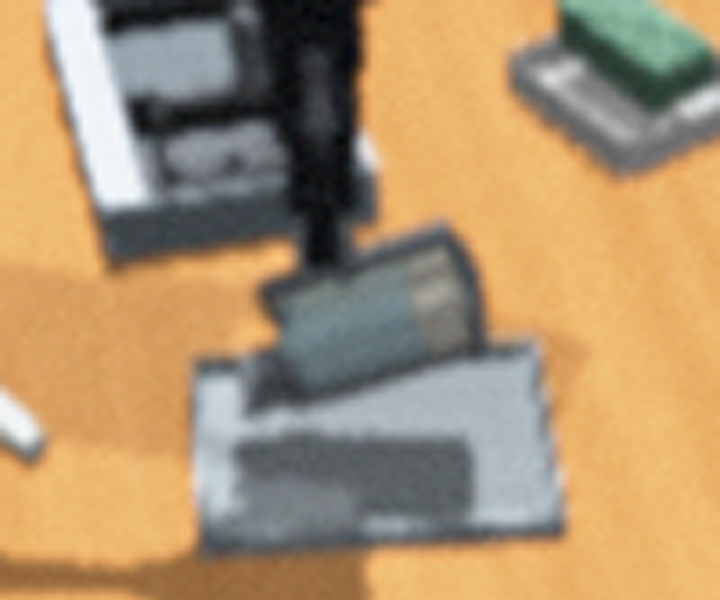

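The tilted carrier hangs over the tray, toe at crop (265,395) and heel at (470,345), inside the walls in plan. The cloud puts the toe at tray x≈-57, z≈36 mm. I'll lower it until the toe touches.

Call:
step_arm([
  {"fingers":1,"dx":0,"dy":0,"dz":0.01,"roll":0},
  {"fingers":1,"dx":0,"dy":0,"dz":0.02,"roll":0},
  {"fingers":1,"dx":0,"dy":0,"dz":0.026,"roll":0},
  {"fingers":1,"dx":0,"dy":0,"dz":0.03,"roll":0},
  {"fingers":1,"dx":0,"dy":0,"dz":0.033,"roll":0},
  {"fingers":1,"dx":0,"dy":0,"dz":0.035,"roll":0},
  {"fingers":1,"dx":0,"dy":0,"dz":0.035,"roll":0},
], squeeze=30)

```text
time: 9.07
tool_pos: [0.4901, -0.3653, 0.0825]
tcp_rot: [3.081, -0.613, 0.0]
wrist_force: [-0.7, 0.6, -0.4]
width: 0.462
grip_force: 41.0
```

Call:
step_arm([
  {"fingers":1,"dx":0.003,"dy":0,"dz":0.003,"roll":0},
  {"fingers":1,"dx":0.007,"dy":0,"dz":0.0045,"roll":0},
  {"fingers":1,"dx":0.011,"dy":0,"dz":0.006,"roll":0},
  {"fingers":1,"dx":0.015,"dy":0,"dz":0.008,"roll":0},
  {"fingers":1,"dx":0.019,"dy":0,"dz":0.01,"roll":0},
  {"fingers":1,"dx":0.022,"dy":0,"dz":0.012,"roll":0},
  {"fingers":1,"dx":0.022,"dy":0,"dz":0.012,"roll":0},
], squeeze=25)

```text
time: 9.95
tool_pos: [0.5114, -0.3741, 0.071]
tcp_rot: [3.081, -0.612, 0.003]
wrist_force: [-0.4, 0.0, 4.2]
width: 0.458
grip_force: 42.2
```

```bash
cat > m.py <<'E'
from h import *
import sys
im,d,P=cloud("scene")
cv2.imwrite("pics/"+sys.argv[1],cv2.resize(im[160:250,230:330],(660,594),interpolation=cv2.INTER_CUBIC))
c=np.array([.510,-.373]);a=np.deg2rad(-22.5);ex=np.array([np.cos(a),np.sin(a)]);ey=np.array([-ex[1],ex[0]])
q=np.c_[(P.reshape(-1,3)[:,:2]-c)@ex,(P.reshape(-1,3)[:,:2]-c)@ey,P.reshape(-1,3)[:,2]]*1000
m=(abs(q[:,0])<110)&(abs(q[:,1])<45)&(q[:,2]>5)&(q[:,2]<120)
for x0 in range(-80,100,10):
    k=q[m&(q[:,0]>=x0)&(q[:,0]<x0+10)]
    if len(k)>3: print(x0,len(k),"z",np.percentile(k[:,2],[2,50,98]).round(0),"y",np.percentile(k[:,1],[2,98]).round(0))
s=read_state();print(s["time"],s["tool_pos"].round(4),s["wrist_force"].round(1))
E
python3 m.py t4.png
```

```text
-80 19 z [ 7. 10. 15.] y [-39.  42.]
-70 5 z [5. 5. 6.] y [-34.  18.]
-60 15 z [ 5.  7. 10.] y [-26.  32.]
-50 27 z [ 5.  7. 11.] y [-25.  28.]
-40 42 z [ 5.  9. 56.] y [-26.  16.]
-30 67 z [ 7. 33. 57.] y [-30.   5.]
-20 68 z [ 7. 31. 57.] y [-30.   8.]
-10 84 z [  8.  37. 116.] y [-38.  12.]
0 76 z [  9.  37. 100.] y [-38.   5.]
10 75 z [10. 36. 97.] y [-35.   5.]
20 64 z [12. 37. 62.] y [-33.   5.]
30 67 z [ 8. 37. 63.] y [-31.   7.]
40 65 z [ 9. 36. 65.] y [-31.   5.]
50 7 z [ 6. 18. 37.] y [-31.  16.]
60 4 z [5. 6. 7.] y [-32.  30.]
70 25 z [ 6. 11. 14.] y [-40.  44.]
10.0 [ 0.5113 -0.3741  0.071 ] [0.8 1.  4.8]
```

Call:
step_arm([
  {"fingers":1,"dx":0.002,"dy":0,"dz":0.0015,"roll":0},
  {"fingers":1,"dx":0.004,"dy":0,"dz":0.003,"roll":0},
  {"fingers":1,"dx":0.006,"dy":0,"dz":0.0045,"roll":0},
  {"fingers":1,"dx":0.008,"dy":0,"dz":0.006,"roll":0},
  {"fingers":1,"dx":0.008,"dy":0,"dz":0.0065,"roll":0},
  {"fingers":1,"dx":0.008,"dy":0,"dz":0.0065,"roll":0},
])

```text
time: 10.75
tool_pos: [0.519, -0.3773, 0.065]
tcp_rot: [3.08, -0.612, 0.004]
wrist_force: [1.8, 0.2, 5.4]
width: 0.461
grip_force: 42.8
```

```bash
python3 m.py t5.png
```

```text
-80 19 z [ 9. 11. 13.] y [-38.  40.]
-60 9 z [ 5.  6. 10.] y [-15.  15.]
-50 21 z [5. 6. 9.] y [-26.  15.]
-40 28 z [ 6.  7. 11.] y [-27.  12.]
-30 57 z [ 6. 28. 55.] y [-30.   9.]
-20 62 z [ 6. 26. 55.] y [-28.  10.]
-10 64 z [  5.  29. 115.] y [-37.   7.]
0 81 z [  6.  31. 103.] y [-39.  10.]
10 85 z [ 6. 32. 96.] y [-41.   4.]
20 61 z [ 6. 31. 90.] y [-31.   5.]
30 64 z [ 7. 29. 53.] y [-31.   5.]
40 59 z [ 6. 28. 52.] y [-32.   5.]
50 25 z [14. 32. 54.] y [-32.  -3.]
70 25 z [ 6. 12. 14.] y [-42.  42.]
10.8 [ 0.519  -0.3773  0.065 ] [0.8 0.8 6.8]
```

View pics/t5.png

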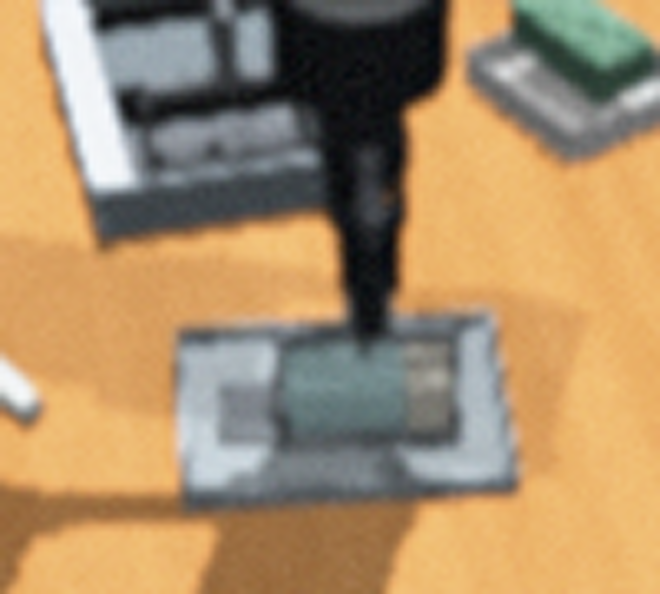

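The carrier stands flat in the tray: toe at crop (240,410), heel at (455,395), bar about 53 mm high at both ends. I'll release and go up.

Call:
step_arm([
  {"fingers":0.2,"dx":0,"dy":0,"dz":0,"roll":0},
  {"fingers":-0.3,"dx":0,"dy":0,"dz":0,"roll":0},
  {"fingers":-0.7,"dx":0,"dy":0,"dz":0,"roll":0},
  {"fingers":-0.7,"dx":0,"dy":0,"dz":0,"roll":0},
  {"fingers":-0.7,"dx":0,"dy":0,"dz":-0.02,"roll":0},
  {"fingers":-0.7,"dx":0,"dy":0,"dz":-0.05,"roll":0},
  {"fingers":-0.7,"dx":0,"dy":0,"dz":-0.1,"roll":0},
  {"fingers":-0.7,"dx":0,"dy":0,"dz":-0.1,"roll":0},
])

```text
time: 11.8
tool_pos: [0.5212, -0.3794, 0.1714]
tcp_rot: [3.076, -0.611, 0.017]
wrist_force: [0.7, 0.5, 0.1]
width: 0.849
grip_force: 0.0
```

```bash
python3 m.py t6.png
```

```text
-80 21 z [ 6. 10. 14.] y [-42.  42.]
-70 4 z [5. 6. 6.] y [-39.   9.]
-60 13 z [ 5.  6. 10.] y [-40.  33.]
-50 22 z [ 6.  7. 10.] y [-23.  34.]
-40 22 z [ 5.  7. 11.] y [-25.  13.]
-30 61 z [ 5. 27. 53.] y [-29.  17.]
-20 60 z [ 6. 28. 53.] y [-31.   9.]
-10 57 z [ 5. 28. 55.] y [-28.   9.]
0 86 z [ 6. 32. 99.] y [-33.  15.]
10 94 z [  6.  32. 101.] y [-29.   7.]
20 53 z [ 7. 30. 53.] y [-29.   6.]
30 73 z [ 5. 28. 54.] y [-34.   3.]
40 60 z [ 6. 27. 52.] y [-33.   3.]
50 27 z [11. 32. 52.] y [-33.  -3.]
60 5 z [5. 6. 6.] y [-30.  34.]
70 25 z [ 6. 10. 15.] y [-41.  40.]
11.85 [ 0.5197 -0.3783  0.1685] [ 0.3 -0.5 -0.1]
```

View pics/t6.png

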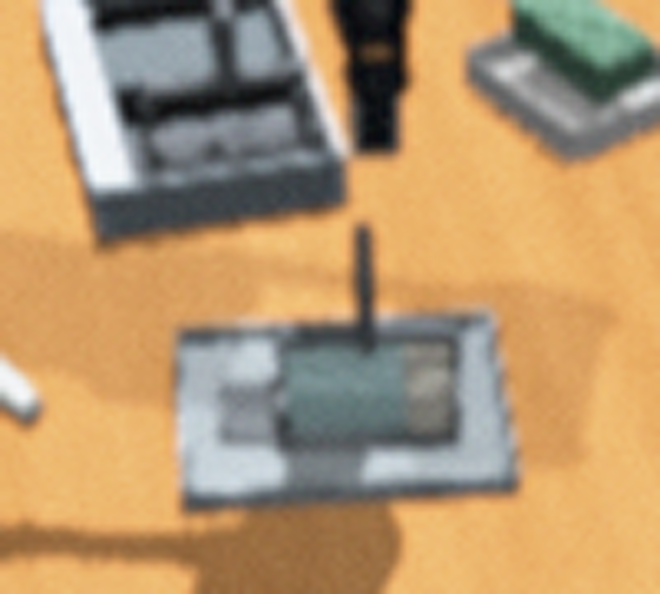

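The carrier stands upright, foot flat in the tray (crop 220-460, 340-440). The gripper is clear above it, and the empty carrier is in its bay. I'll hand it in.

```bash
python3 -c "from workcell import *; print(finish_job())"
```

```text
the job is handed in; nothing more can be done
None
```

The loaded carrier stands upright and flat in the larger drip tray, the empty carrier stayed in its bay, and the job was handed in at about 12 s (no verdict was returned); I gripped the tab by its 40 mm edges, not across its thickness as described, because the tool cannot tilt and that grip let the carrier pivot.

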